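# Turn the feed wheel until its grease nipple points straight up

### The arm

A 7-joint arm with a two-finger parallel gripper is mounted at the origin on the work surface. World frame = base frame: x ahead of the robot, y to its left, z up, the work surface at z = 0. Lengths are in m, angles in rad, forces in N, time in s.
With the tool pointing down it reaches from about 0.35 to 0.9 m from the base axis. Payload 8.1 kg.
Tool frame: the origin (TCP) lies midway between the tips of the shut fingers; the grasp point (between the pads) lies arm.grasp_offset behind it (arm.grasp_offset is the distance from the TCP to the grasp point, in m); z points along the fingers, y is the line along which they close (so a half turn about z gives the same grasp; the last joint's range is limited). The gripper opens to 92 mm and grips with 3 to 60 N. Pads are 19 mm wide; open, the fingers measure 130 mm over their backs; the gripper's body (75 mm by 190 mm) begins 47 mm behind the grasp point.
Start: joints at [-1.267, 0.434, 0.025, 1.573, -0.012, 1.134, -0.075], TCP at [0.247, 0.574, 0.194] pointing down, gripper open.
Joint ranges: [-2.62, 2.62], [-0.44, 2.09], [-1.27, 1.32], [0.08, 2.57], [-1.32, 4.46], [0.12, 2], [-2.74, 2.74]. Speed limits (rad/s): [2.22, 2.22, 3.01, 3.01, 3.14, 3.14, 3.14].

### API

Orientations are given as a rotation vector (axis times angle).
In Python, from cell import observe, imaging, arm gives the robot as it stands.
- The arm moves only by the tool apply_moves, never from a script. Its argument "commands" is a list of rows, each a list of 5 numbers: the opening in per cent of the stroke, from 0 (shut) to 100 (fully open), then the shift along the world's x, y, z in units of 0.06 m (1.0 is 0.06 m), then the turn about the world's z in units of 0.5 rad (1.0 is 0.5 rad). A call has 1 to 12 rows; each row shifts and turns the commanded pose from where the row before left it; what a row does not reach is not made up. A row lasts 1/8 s, in which the tool goes at most 62.5 mm and 10.7 degrees, less where a joint would pass 70% of its speed; a pose out of reach is approached as far as the arm can. A call with a number of a shift or a turn outside -1 to 1 is refused whole. A call with a gripper value outside its range is refused whole. The fingers move at their own pace and stop on an object; "newtons" is the grip in N (left out, the last holds). Time passes only in rows, so rows that do not move let the fingers close. It gives the time, the measured TCP pose, the force, the opening and the grip force at its end, in the units of the state.
- observe(): the state, without advancing time (a new reading comes with each control period).
- imaging.get_image(name): name is "scene" or "top" or "wrist"; returns (picture, depth): 480x640x3 uint8, red, green, blue; 480x640 float32, m along the optical axis (not along the pixel's ray), 0 where there is no reading.
- imaging.camera_params(name): a dict with "camera_matrix" (3x3 intrinsics, pixels), "dist" ([k1, k2, p1, p2, k3] as OpenCV has them; the pictures are not rectified), "origin" and "rotation" of the camera in the world; the wrist camera has in their place "tool_from_camera" (4x4, takes a point from camera to tool coordinates, whose origin is the TCP and whose axes are the flange's). Camera axes: x right, y up, looking along -z (the intrinsics and any distortion apply to the point x, -y, -z); pixel columns grow to the right and rows downward; lengths in m; the calibration is good to about 2 mm. A picture is of the moment at which its call begins: read the wrist's pose just before it. camera_params takes no time and is no camera call.
- arm.sign_off(): hands the job in; it is judged then, once.
The state is a dict: "clock": time; "joints": joint angles; "dq": joint speeds; "joint_efforts": joint torques, N m; "position": TCP position; "ee_rot": TCP orientation; "force": force on the tool from outside, world axes, zero at the start; "ft_torque": the same for the moment, N m; "width": opening from 0.0 (shut) to 1.0 (fully open); "gripper_force": force on a finger pad.
Only numpy, scipy, OpenCV 4.12 (cv2) and the standard library are available. Lean on these libraries where they do the work, as an engineer would, in place of code of your own. Each camera call takes 0.05 s, during which the arm holds its last target. There are 200 camera calls.

### The job

By pushing one spoke after another with the fingertips, turn the five-spoke feed wheel, either way round, until the grease nipple, the short stub on its hub, points straight up, ready for the grease gun, then leave the wheel at rest and back away. Do not push on the nipple itself, do not lift, tip or shove the loose feed unit that carries the wheel, and leave everything else on the bench where it is.

Things in the scene. Friction and masses are not known exactly. Their poses are not given: they have to be found in the camera images.
- wheel (a joint): turn q of the wheel about its level axle, rad; free both ways for many turns, stays where left (friction: 0.1 N m, 1 to 2 N on a spoke). q = 0 or any whole turn (2 pi): nipple straight up. The nipple points along -sin(q) y + cos(q) z of axle. Starts between 1.9 and 4.4, nipple hanging low
- axle (a point): centre of the wheel, on its axle, 190 mm above the bench; does not turn with the wheel. x: along the level axle, out of the wheel's free face (mostly away from the robot); y: level, in the wheel's plane; z: up. Wheel: aluminium hub 84 mm across, 26 mm thick, with five equal spokes 72 degrees apart and no rim
- ball (a point): centre of the ball on one of the five spokes, turns with the wheel. Each spoke is a round steel rod 10 mm thick, bare from 42 to 102 mm from the axle, then a black ball 26 mm across centred 115 mm from the axle. Seen with axle's x pointing away from the viewer, this spoke is the next one clockwise from the nipple
- nipple_tip (a point): outer end of the grease nipple, a short steel stub 11 to 16 mm thick standing 34 mm out of the hub's edge, midway between two spokes (36 degrees from each); this point is 76 mm from the axle and turns with the wheel; z: outward along the nipple, x: along the axle
- nipple: the grease nipple; origin at its foot in the hub's edge, 41 mm from the axle, axes as nipple_tip. Not to be pushed on
- unit: the feed unit: dark wooden board 220 (x) x 240 (y) x 20 mm standing loose on the bench, 4 kg, origin under its centre, x as axle, whose point is 55 mm to +x. Two grey bearing posts on the -x side of the wheel carry the axle: they begin 48 mm from the wheel's mid-plane, their tops are 28 mm above the axle
- bush: small steel bush (plain ring), 36 mm across, 22 mm high, lying on the unit's board beneath the wheel; leave it alone
- screwdriver: screwdriver lying on the bench along one edge of the unit's board; leave it alone
- oiler: white plastic oil bottle, 44 mm across, 100 mm high, standing beside the unit's board; leave it alone
- offcut: bored pine offcut 200 x 75 x 20 mm lying on the bench; leave it alone
- clamp: bar clamp lying on the bench, about 280 mm long; leave it alone
- jar: glass jar with lid, 60 mm across, 70 mm high, standing on the bench; leave it alone
- bit_block: wooden block 50 x 120 x 30 mm with five drill bits standing in it; leave it alone

How it is judged:
At the end, for the whole second after the job is handed in: The nipple points straight up to within 7 degrees (0.12 rad), the wheel is at rest, and the unit stands flat within 20 mm of where it was (angle between nipple_tip's own z axis and vertical below 0.12 rad and z of nipple_tip in the frame of axle above 0.06 m and velocity of joint wheel between -0.05 and 0.05 rad/s and distance of unit from where it was at the start of the episode below 0.02 m and angle between unit's own z axis and vertical below 0.03 rad); the robot touches nothing.
It fails at once if the grease nipple is pushed on (more than 2 N) (contact force between any of the arm, the fingers and nipple above 2 N).
It fails at once if the feed unit is lifted, tipped or shoved (moved more than 20 mm or tilted more than 5 degrees) (distance of unit from where it was at the start of the episode above 0.02 m or angle between unit's own z axis and vertical above 0.087 rad).
It fails at once if another thing on the bench is moved more than 20 mm or lifted (distance of any of bush, screwdriver, oiler, offcut, clamp, jar, bit_block from where it was at the start of the episode above 0.02 m).
It also fails if it takes over 64 s, if anything falls off the work surface, if the arm or the gripper's body presses on something with over 40 N, if the wrist force passes 120 N, or if a joint passes its speed limit or range.

## Working session

There is one attempt and no reset: what is moved stays moved. The work goes in short steps, Python scripts to look and compute and a tool call to move; the robot and the scene stay as the last step left them, time stands still between calls to the robot, and variables do not carry over. Pictures are saved under pics/ and viewed, at most 10 in all, crops included, and the job is handed in when it is done.

Besides the shell and the picture viewer there is one more tool, called after "Emit:" as a command line: name --pt "numbers of a row" for each row, then --argument value for the rest. apply_moves: Moves the arm, as the interface text tells. Its arguments: {"type":"object","properties":{"commands":{"type":"array"},"newtons":{"type":"number"}},"required":["commands"]}

```bash
ls; mkdir -p pics
python3 - <<'E'
from cell import observe, imaging, arm
import cv2,numpy as np,pickle
print(observe()); print(arm.grasp_offset)
for n in ("scene","top"):
    p,d=imaging.get_image(n); c=imaging.camera_params(n); print(n,c)
    cv2.imwrite(f"pics/{n}0.png",p[:,:,::-1]); np.savez(f"{n}0.npz",p=p,d=d)
E
```

```text
pics
{'clock': 0.0, 'joints': array([-1.26658707,  0.43525155,  0.02495359,  1.57411353, -0.01159501,
        1.13399563, -0.07508802]), 'dq': array([-9.11145664e-04, -2.91904356e-03,  9.52409548e-04, -8.82351761e-05,
       -2.08613419e-03,  7.06054164e-04,  1.10814434e-04]), 'joint_efforts': array([-2.17950044e-03, -6.67827988e+01,  9.83553194e-01, -3.14471233e+01,
       -6.08260953e-02,  4.23333503e-02,  1.58638977e-04]), 'position': array([0.24712202, 0.57344291, 0.19342069]), 'ee_rot': array([-6.34638412e-01, -3.07663209e+00,  2.53285659e-03]), 'force': array([-0.02322597, -0.79063068,  1.03983425]), 'ft_torque': array([ 0.04639327,  0.02292822, -0.03106563]), 'gripper_force': 0.0, 'width': 0.9959183190519709}
0.0188
scene {'camera_matrix': array([[527.15180428,   0.        , 321.43918719],
       [  0.        , 527.15180428, 242.21820066],
       [  0.        ,   0.        ,   1.        ]]), 'dist': array([0.02062045, 0.        , 0.        , 0.        , 0.        ]), 'origin': array([1.28156213, 0.17911208, 1.22597023]), 'rotation': array([0.39603269, 0.55089037, 1.80643917])}
top {'camera_matrix': array([[489.42675937,   0.        , 326.56709332],
       [  0.        , 489.42675937, 238.00204128],
       [  0.        ,   0.        ,   1.        ]]), 'dist': array([0.00213173, 0.        , 0.        , 0.        , 0.        ]), 'origin': array([ 0.35099089, -0.02478993,  1.41838527]), 'rotation': array([ 0.16013313, -0.16041862, -1.53758037])}
```

View pics/scene0.png

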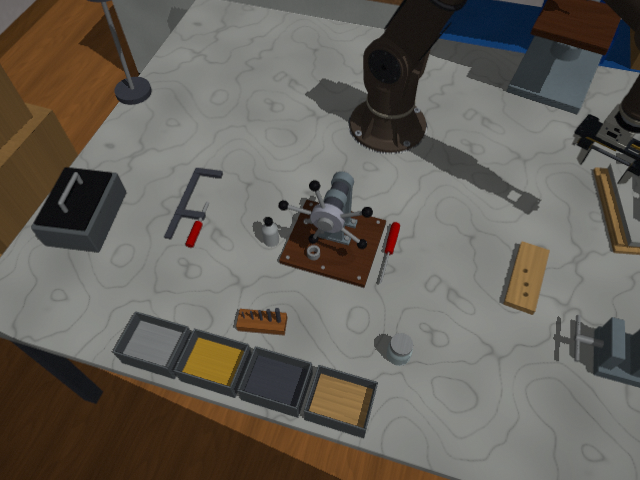

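View pics/top0.png

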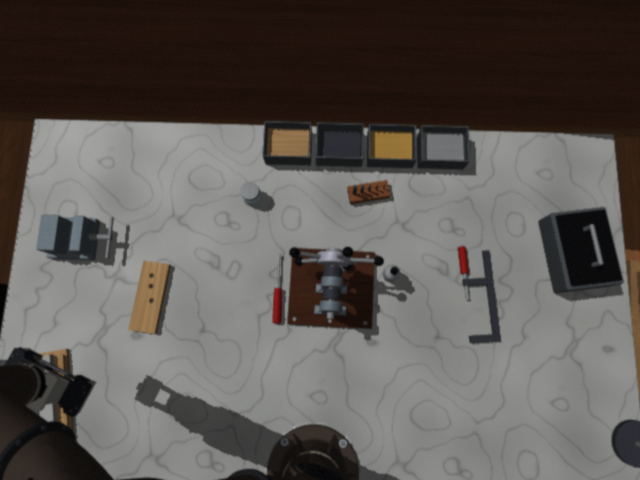

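The scene view shows the wheel's free face: hub at about (327,218), balls at about (315,186), (284,205), (368,212), (361,243) and (313,239). The top view shows the unit at (332,290), with the wheel along row 258. Next I'll enlarge the wheel and measure the balls.

```bash
cat > h.py <<'E'
import cv2,numpy as np
from scipy.spatial.transform import Rotation as R
from cell import imaging
def back(n,uv,depth=None,z=None):
    c=imaging.camera_params(n); u=cv2.undistortPoints(np.array([[uv]],float),c["camera_matrix"],c["dist"])[0,0]
    r=R.from_rotvec(c["rotation"]).as_matrix()@np.array([u[0],-u[1],-1]); o=c["origin"]
    return o+r*(depth if depth is not None else (z-o[2])/r[2])
def proj(n,P):
    c=imaging.camera_params(n); p=(np.atleast_2d(P)-c["origin"])@R.from_rotvec(c["rotation"]).as_matrix()
    return cv2.projectPoints(p*[1,-1,-1],np.zeros(3),np.zeros(3),c["camera_matrix"],c["dist"])[0][:,0]
def balls(n,p,d,box):
    x0,y0,x1,y1=box; g=p[y0:y1,x0:x1].max(2); m=(g<45).astype(np.uint8)
    k,l,s,ce=cv2.connectedComponentsWithStats(m); out=[]
    for i in range(1,k):
        if 25<s[i,4]<250:
            uv=ce[i]+[x0,y0]; dd=np.median(d[y0:y1,x0:x1][l==i]); out.append((uv,s[i],back(n,uv,dd+0.009)))
    return out
E
python3 - <<'E'
from h import *
np.set_printoptions(precision=4,suppress=True)
for n,b in (("scene",(265,165,400,290)),("top",(275,235,400,300))):
    f=np.load(n+"0.npz"); p,d=f["p"],f["d"]
    for o in balls(n,p,d,b): print(n,o[0],o[1],o[2])
    x0,y0,x1,y1=b
    cv2.imwrite(f"pics/{n}c.png",cv2.resize(p[y0:y1,x0:x1,::-1],None,fx=5.5,fy=5.5 if n=="top" else 4.7,interpolation=cv2.INTER_CUBIC))
E
```

```text
scene [314.1395 185.4535] [44 16 11 11 86] [ 0.5534 -0.0699  0.3009]
scene [309.2747 204.7363] [38 35 16 12 91] [ 0.3992 -0.1393  0.0122]
scene [282.8806 204.9552] [14 36  9  9 67] [ 0.5514 -0.1535  0.1949]
scene [366.7204 211.9355] [97 42 11 11 93] [0.557  0.0571 0.2544]
scene [268.0508 221.1356] [ 0 52  8  9 59] [ 0.5393 -0.2073  0.0893]
scene [361.7632 243.8684] [92 74 10 10 76] [0.5569 0.0531 0.1192]
scene [323.4894 274.0496] [ 15  96  84  26 141] [ 0.6061 -0.033   0.0065]
top [296.3208 256.4591] [ 15  13  14  19 159] [0.548  0.0509 0.239 ]
top [347.5114 252.1364] [67 12 12 11 88] [ 0.5512 -0.0713  0.3001]
top [377.8235 260.5588] [99 21  9 10 68] [ 0.5508 -0.1529  0.1935]
top [394.1667 270.7143] [116  32   8   8  42] [ 0.5405 -0.2083  0.0917]
top [319.0857 274.5857] [40 34 10 12 70] [ 0.5349 -0.0023  0.0104]
```

View pics/scenec.png

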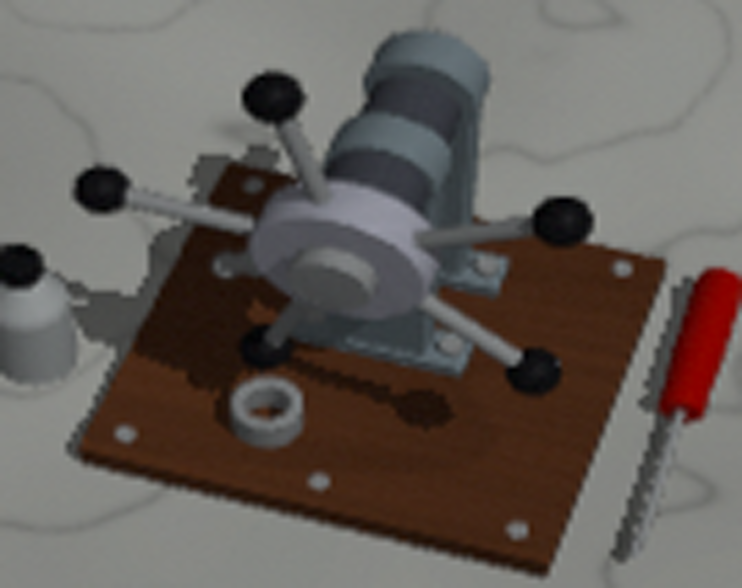

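The stub left of the hub at crop (228,262) looks like the nipple, between the left and bottom spokes. The gap to the right of the bottom spoke is empty. I'll check this by projection and get the exact spoke phase.

Run:
```python
from h import *
np.set_printoptions(precision=4,suppress=True)
from scipy.optimize import least_squares
S=dict(zip([0,1,3,4],[(314.14,185.45),(282.88,204.96),(361.76,243.87),(366.72,211.94)]))
T={0:(347.5,252.1),1:(377.8,260.6)}
def model(p):
    c=p[:3]; e=np.array([-np.sin(p[4]),np.cos(p[4]),0])
    return lambda q,r:c+r*(-np.sin(q)*e+np.cos(q)*np.array([0,0,1]))
def f(p):
    m=model(p); r=[]
    for n,D in (("scene",S),("top",T)):
        for k,uv in D.items(): r+=list(proj(n,m(p[3]+k*2*np.pi/5,.115))[0]-uv)
    return r
s=least_squares(f,[.553,-.037,.19,.3,0]); print(s.x,np.degrees(s.x[3:]),np.array(s.fun))
m=model(s.x); d=np.load("scene0.npz")["d"]
for k in range(5):
    q=s.x[3]+(k+.5)*2*np.pi/5; uv=proj("scene",m(q,.07))[0]; print(k,np.degrees(q),m(q,.07),uv,(uv-[265,165])*[5.5,4.7])
    u=uv.round().astype(int); print(back("scene",uv,d[u[1],u[0]]))
```

```text
[ 0.5532 -0.0385  0.1886  0.2825 -0.0279] [16.1864 -1.5998] [-0.118   0.088   0.2947  0.199  -0.2068 -0.2065 -0.1062 -0.1408 -0.321
 -0.3553  0.1786  0.3445]
0 52.18639463830598 [ 0.5517 -0.0938  0.2316] [305.3783 201.3506] [222.0809 170.8479]
[ 0.3783 -0.1586 -0.0047]
1 124.18639463830598 [ 0.5516 -0.0964  0.1493] [305.4862 221.2701] [222.6739 264.4693]
[ 0.5559 -0.0947  0.1557]
2 196.18639463830598 [ 0.5537 -0.019   0.1214] [334.5889 235.5323] [382.7388 331.5018]
[ 0.5045 -0.0324  0.0467]
3 268.18639463830596 [0.5552 0.0314 0.1864] [354.8173 225.8071] [493.9954 285.7935]
[0.4447 0.009  0.0283]
4 340.18639463830596 [ 0.5539 -0.0148  0.2545] [337.0649 203.72  ] [396.3568 181.9838]
[ 0.5224 -0.0232  0.2126]
```

The fit agrees with the pictures: axle at (0.553, -0.0385, 0.189), and depth confirms the nipple at q≈124°. I'll sweep the top ball towards +y with shut fingers, then push the next ball.

Emit:
apply_moves --pt "0 0 0 0.9 -0.3" --pt "0 0 0 0.9 -0.3" --pt "0 0 0 0.9 -0.3" --pt "0 0 0 0.8 -0.3" --pt "0 0.36 -0.8 0 -0.3" --pt "0 0.36 -0.8 0 -0.3" --pt "0 0.36 -0.8 0 -0.3" --pt "0 0.36 -0.8 0 -0.23" --pt "0 0.36 -0.8 0 0" --pt "0 0.36 -0.8 0 0" --pt "0 0.36 -0.8 0 0" --pt "0 0.36 -0.8 0 0" --newtons 20

```text
clock: 1.6
position: [0.4204, 0.1882, 0.4041]
ee_rot: [-2.222, -2.22, 0.0]
force: [1.2, 0.3, -0.0]
width: 0.007
gripper_force: 0.0
```

Emit:
apply_moves --pt "0 0.36 -0.8 0 0" --pt "0 0.36 -0.8 0 0" --pt "0 0.36 -0.8 0 0" --pt "0 0.36 -0.8 0 0" --pt "0 0.36 -0.8 0 0" --pt "0 0.36 -0.8 0 0" --pt "0 0 -0.2 0 0" --pt "0 0 0 0 0" --pt "0 0 0 0 0"

```text
clock: 2.72
position: [0.5497, -0.1083, 0.4042]
ee_rot: [-2.22, -2.222, -0.001]
force: [0.1, -0.3, 0.6]
width: 0.004
gripper_force: 0.0
```

Emit:
apply_moves --pt "0 0.05 -0.1 0 0" --pt "0 0 0 -0.5 0" --pt "0 0 0 -0.5 0" --pt "0 0 0 -0.5 0" --pt "0 0 0 -0.43 0" --pt "0 0 0 0 0" --pt "0 0 0 0 0"

```text
clock: 3.6
position: [0.5533, -0.1159, 0.2896]
ee_rot: [2.221, 2.22, 0.001]
force: [0.7, 0.7, -0.2]
width: 0.007
gripper_force: 0.0
```

Emit:
apply_moves --pt "0 0 0.31 0 0" --pt "0 0 0.31 0 0" --pt "0 0 0.31 0 0" --pt "0 0 0.22 -0.02 0" --pt "0 0 0.22 -0.03 0" --pt "0 0 0.22 -0.04 0" --pt "0 0 0.2 -0.07 0" --pt "0 0 0.2 -0.08 0" --pt "0 0 0.2 -0.1 0" --pt "0 0 0 0 0" --pt "0 0 0 0 0"

```text
clock: 4.97
position: [0.5528, 0.0149, 0.2681]
ee_rot: [2.223, 2.22, -0.0]
force: [-0.2, 0.6, -0.2]
width: 0.009
gripper_force: 0.0
```

Run:
```python
from h import *
np.set_printoptions(precision=4,suppress=True)
p,d=imaging.get_image("scene"); cv2.imwrite("pics/s1.png",cv2.resize(p[140:290,255:405,::-1],None,fx=4,fy=4,interpolation=cv2.INTER_CUBIC))
for o in balls("scene",p,d,(265,165,400,290)): 
    v=o[2]-[.5532,-.0385,.1886]; print(o[0],o[2],np.hypot(v[1],v[2]),np.degrees(np.arctan2(-v[1],v[2])))
```

```text
[314.2472 185.4944] [ 0.5533 -0.0697  0.3007] 0.11639042896720081 15.526435119930055
[282.7901 204.9136] [ 0.5508 -0.154   0.1941] 0.1156083562992045 87.26190184180399
[309.2308 204.7802] [ 0.3996 -0.1393  0.0125] 0.20294167795442447 150.21700922509675
[366.7473 211.956 ] [0.5569 0.0571 0.2542] 0.11598033820006719 -55.527946853642746
[268.2258 221.0968] [ 0.5392 -0.2068  0.0896] 0.19525144570388206 120.4739901486812
[361.7632 243.8684] [0.5569 0.0531 0.1192] 0.11489647054047493 -127.13660576528338
[337.4023 278.023 ] [0.6065 0.0058 0.0057] 0.18822245354518224 -166.3779660065064
```

View pics/s1.png

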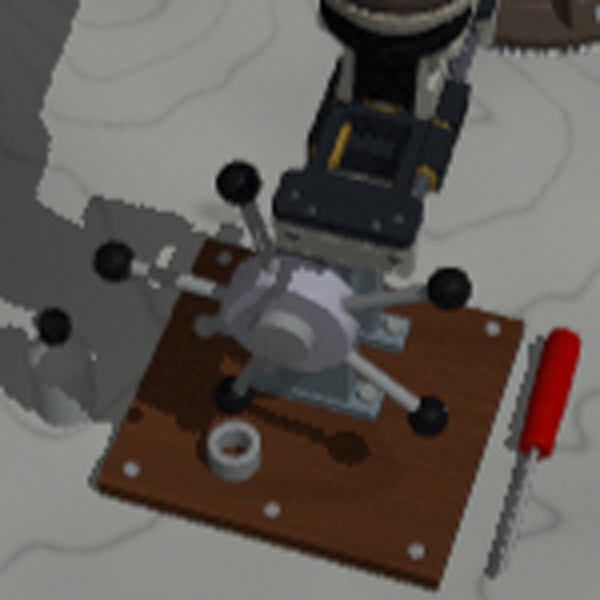

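The wheel hasn't moved: balls at the same angles, nipple still at crop (205,325). The gripper appears behind the wheel. I'll project the TCP to see where the fingertips really are.

Run:
```python
from h import *
from cell import observe
np.set_printoptions(precision=4,suppress=True)
s=observe(); P=s["position"]; print(P,s["ee_rot"],s["joints"])
for dx in(-.02,0,.02): print((proj("scene",P+[dx,0,0])[0]-[255,140])*4,(proj("scene",P+[dx,0,.066])[0]-[255,140])*4)
p,d=imaging.get_image("scene"); 
for u,v in((310,230),(380,225),(350,200),(345,250),(365,255),(300,270),(330,275),(300,320)):
    uv=(255+u/4,140+v/4); print((u,v),p[int(uv[1]),int(uv[0])],back("scene",uv,d[int(uv[1]),int(uv[0])]))
p,d=imaging.get_image("top"); cv2.imwrite("pics/t1.png",cv2.resize(p[200:350,260:420,::-1],None,fx=4,fy=4,interpolation=cv2.INTER_CUBIC))
print((proj("top",P)[0]-[260,200])*4)
```

```text
[0.5528 0.0147 0.2682] [2.2232 2.219  0.    ] [-0.6775  0.2984  0.7378  1.6804 -0.21    1.2439  0.1042]
[387.8135 224.3461] [392.6739 149.492 ]
[378.6078 250.5544] [383.0702 176.2778]
[369.242  277.2197] [373.2918 203.5516]
(310, 230) [63 63 60] [0.6477 0.0004 0.3964]
(380, 225) [26 28 32] [0.643  0.035  0.4072]
(350, 200) [27 31 35] [0.6324 0.0166 0.4078]
(345, 250) [73 74 70] [0.6413 0.0172 0.3785]
(365, 255) [73 74 70] [0.6424 0.028  0.3798]
(300, 270) [141 142 154] [ 0.5525 -0.0322  0.2318]
(330, 275) [148 150 161] [ 0.548  -0.015   0.2277]
(300, 320) [116 118 119] [ 0.5672 -0.0276  0.2026]
[203.46   211.3319]
```

View pics/t1.png

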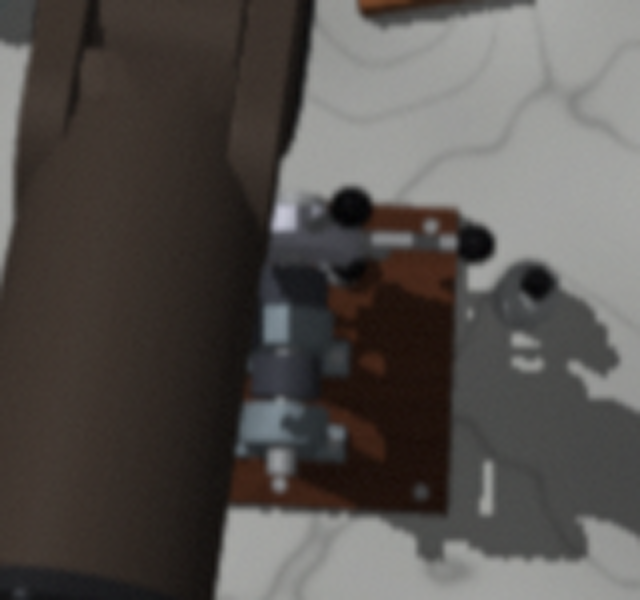

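The top view is mostly hidden by the arm: balls at (350,207) and (475,243), nothing informative about the fingers. The wrist camera should show the fingers against the spokes.

Run:
```python
from h import *
p,d=imaging.get_image("wrist"); cv2.imwrite("pics/w1.png",p[:,:,::-1]); c=imaging.camera_params("wrist"); print(c)
a,b=np.load("scene0.npz")["p"],imaging.get_image("scene")[0]
cv2.imwrite("pics/cmp.png",cv2.resize(np.hstack([a[195:240,285:345],b[195:240,285:345]])[:,:,::-1],None,fx=6,fy=6,interpolation=cv2.INTER_NEAREST))
```

```text
{'camera_matrix': array([[365.49448135,   0.        , 319.81055052],
       [  0.        , 365.49448135, 239.47841764],
       [  0.        ,   0.        ,   1.        ]]), 'dist': array([-0.05604168,  0.        ,  0.        ,  0.        ,  0.        ]), 'tool_from_camera': array([[ 4.92066476e-05,  9.67170046e-01,  2.54130083e-01,
         6.82184294e-02],
       [ 9.99999862e-01, -1.80684504e-04,  4.94022582e-04,
        -1.64167634e-04],
       [ 5.23721211e-04,  2.54130023e-01, -9.67169921e-01,
        -1.89962678e-01],
       [ 0.00000000e+00,  0.00000000e+00,  0.00000000e+00,
         1.00000000e+00]])}
```

View pics/w1.png

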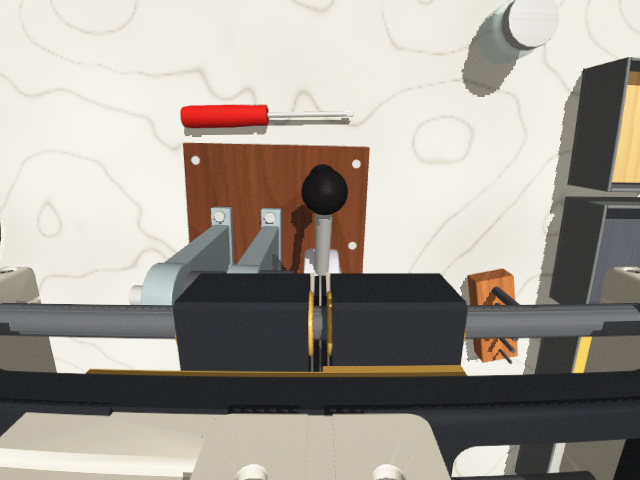

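View pics/cmp.png

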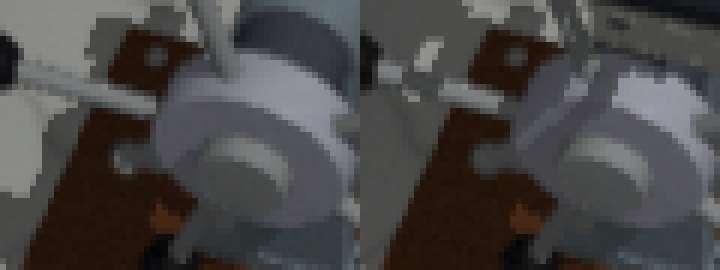

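Run:
```python
from h import *
np.set_printoptions(precision=4,suppress=True)
b,d=imaging.get_image("scene"); d0=np.load("scene0.npz")["d"]
c=np.array([.5532,-.0385,.1886])
for k in range(5):
    q=np.radians(52.2+72*k)
    for r in (.055,.07): 
        u=proj("scene",c+[0,-r*np.sin(q),r*np.cos(q)])[0].round().astype(int)
        print(k,r,u,back("scene",u,d0[u[1],u[0]]),back("scene",u,d[u[1],u[0]]))
# finger: wrist depth of fingertips near image centre
p,dw=imaging.get_image("wrist"); cp=imaging.camera_params("wrist"); M=cp["tool_from_camera"]
for v in (262,270,276,282,290,320):
    for x in (314,320,326):
        z=dw[v,x]; u=cv2.undistortPoints(np.array([[[x,v]]],float),cp["camera_matrix"],cp["dist"])[0,0]
        print(v,x,p[v,x],(M@[u[0]*z,-u[1]*z,-z,1])[:3])
```

```text
0 0.055 [310 205] [ 0.4055 -0.1349  0.0204] [ 0.4039 -0.1354  0.0182]
0 0.07 [305 202] [ 0.3945 -0.1538  0.0139] [ 0.3999 -0.1518  0.0213]
1 0.055 [310 221] [ 0.5604 -0.0811  0.1683] [ 0.5574 -0.0822  0.1638]
1 0.07 [305 222] [ 0.5591 -0.0949  0.1568] [ 0.5593 -0.0949  0.1571]
2 0.055 [333 232] [ 0.5689 -0.0191  0.1581] [ 0.5674 -0.0196  0.1558]
2 0.07 [335 235] [ 0.5067 -0.0307  0.053 ] [ 0.5039 -0.0315  0.0487]
3 0.055 [349 224] [ 0.4456 -0.0077  0.0314] [ 0.4449 -0.0078  0.0305]
3 0.07 [355 225] [0.4423 0.0088 0.029 ] [0.444  0.0092 0.0314]
4 0.055 [335 207] [ 0.5422 -0.0228  0.2244] [ 0.541  -0.0231  0.2228]
4 0.07 [337 204] [ 0.523  -0.0231  0.2122] [0.6425 0.0087 0.3719]
262 314 [116 114 115] [-0.0108 -0.0043  0.0495]
262 320 [158 154 149] [-0.0085 -0.0002  0.0426]
262 326 [163 161 156] [-0.0086  0.0039  0.0432]
270 314 [208 205 205] [-0.0185 -0.0044  0.055 ]
270 320 [160 158 152] [-0.0161 -0.0002  0.0482]
270 326 [162 162 153] [-0.0164  0.004   0.0491]
276 314 [142 138 125] [ 0.0099 -0.0029 -0.0334]
276 320 [114 112 110] [ 0.0097 -0.0002 -0.0329]
276 326 [177 170 154] [ 0.0112  0.0025 -0.037 ]
282 314 [121 117 107] [ 0.0097 -0.0028 -0.0403]
282 320 [158 156 158] [ 0.008  -0.0002 -0.0359]
282 326 [172 166 150] [ 0.0112  0.0024 -0.0442]
290 314 [94 90 81] [ 0.0094 -0.0026 -0.0486]
290 320 [167 166 169] [ 0.0051 -0.0002 -0.0382]
290 326 [133 131 117] [ 0.0114  0.0023 -0.0534]
320 314 [125 126 128] [ 0.0298 -0.0015 -0.1151]
320 320 [122 123 125] [ 0.03   -0.0002 -0.1156]
320 326 [54 54 55] [ 0.0295  0.0012 -0.1146]
```

The fingers' visible front edge ends about 30 mm short of the claimed TCP, and the sweep passed 20 mm below the ball's top without contact. I'll check wrist-camera depths of known heights (bench, ball), to see whether the TCP height is offset.

Run:
```python
from h import *
from cell import observe
np.set_printoptions(precision=4,suppress=True)
s=observe(); T=np.eye(4); T[:3,:3]=R.from_rotvec(s["ee_rot"]).as_matrix(); T[:3,3]=s["position"]
p,dw=imaging.get_image("wrist"); cp=imaging.camera_params("wrist"); M=T@cp["tool_from_camera"]
def w(x,v):
    z=dw[v,x]; u=cv2.undistortPoints(np.array([[[x,v]]],float),cp["camera_matrix"],cp["dist"])[0,0]
    return (M@[u[0]*z,-u[1]*z,-z,1])[:3]
for n,x,v in (("bench",100,70),("bench",420,200),("board",215,180),("ball -55",325,190),("offc",535,20)): print(n,w(x,v))
for v in range(240,340,6): print(v,[w(x,v).round(3).tolist() for x in (300,312,320,328,340)])
b,d=imaging.get_image("scene")
for v in range(195,212): print(v,[back("scene",(u,v),d[v,u]).round(3).tolist() for u in (335,340,345,350)])
```

```text
bench [ 0.2906  0.1723 -0.    ]
bench [ 0.6798  0.0142 -0.0016]
board [0.4268 0.0418 0.0184]
ball -55 [0.5553 0.0598 0.2671]
offc [0.765  0.2047 0.0696]
240 [[0.528, -0.033, 0.019], [0.543, -0.032, 0.02], [0.553, 0.025, 0.237], [0.558, 0.025, 0.236], [0.577, -0.033, 0.019]]
246 [[0.528, -0.04, 0.019], [0.543, -0.04, 0.021], [0.553, 0.02, 0.234], [0.558, 0.02, 0.233], [0.578, -0.04, 0.02]]
252 [[0.528, -0.048, 0.02], [0.547, 0.004, 0.193], [0.553, 0.015, 0.231], [0.558, 0.014, 0.228], [0.578, -0.048, 0.019]]
258 [[0.528, -0.055, 0.021], [0.547, 0.002, 0.201], [0.553, 0.01, 0.228], [0.558, 0.009, 0.225], [0.578, -0.056, 0.019]]
264 [[0.527, -0.064, 0.019], [0.547, -0.001, 0.207], [0.553, 0.005, 0.224], [0.558, 0.004, 0.221], [0.578, -0.064, 0.02]]
270 [[0.527, -0.072, 0.02], [0.547, -0.003, 0.213], [0.553, -0.001, 0.221], [0.558, -0.003, 0.214], [0.577, -0.068, 0.031]]
276 [[0.548, 0.052, 0.373], [0.549, 0.026, 0.305], [0.553, 0.025, 0.301], [0.556, 0.026, 0.305], [0.558, 0.052, 0.373]]
282 [[0.553, 0.083, 0.458], [0.549, 0.027, 0.313], [0.553, 0.023, 0.305], [0.556, 0.026, 0.312], [0.
[... 2026 characters left out ...]
.035, 0.378]]
205 [[0.528, -0.027, 0.213], [0.64, 0.014, 0.367], [0.641, 0.025, 0.373], [0.642, 0.036, 0.378]]
206 [[0.528, -0.027, 0.209], [0.519, -0.017, 0.201], [0.641, 0.025, 0.37], [0.64, 0.036, 0.373]]
207 [[0.545, -0.022, 0.229], [0.524, -0.015, 0.204], [0.487, -0.011, 0.16], [0.639, 0.036, 0.368]]
208 [[0.547, -0.021, 0.227], [0.522, -0.016, 0.198], [0.491, -0.011, 0.16], [0.437, -0.01, 0.093]]
209 [[0.55, -0.02, 0.228], [0.524, -0.015, 0.197], [0.487, -0.011, 0.151], [0.436, -0.01, 0.087]]
210 [[0.555, -0.019, 0.23], [0.545, -0.009, 0.222], [0.442, -0.022, 0.086], [0.435, -0.01, 0.081]]
211 [[0.557, -0.018, 0.229], [0.548, -0.009, 0.221], [0.448, -0.02, 0.09], [0.434, -0.01, 0.076]]
```

The bench and ball heights from the wrist agree with the world frame. The real fingertips and body sit about 33 mm above the reported TCP, so the sweep passed over the ball. I'll go back and redo it 33 mm lower.

Emit:
apply_moves --pt "0 0 0 0.6 0" --pt "0 0 -0.55 0 0" --pt "0 0 -0.55 0 0" --pt "0 0 -0.55 0 0" --pt "0 0 -0.53 0 0" --pt "0 0 0 0 0" --pt "0 0 0 -0.4 0" --pt "0 0 0 -0.4 0" --pt "0 0 0 0 0" --pt "0 0 0 0 0"

```text
clock: 6.68
position: [0.5532, -0.115, 0.2569]
ee_rot: [2.222, 2.221, 0.001]
force: [0.4, -1.0, 0.4]
width: 0.006
gripper_force: 0.0
```

Emit:
apply_moves --pt "0 0 0.16 0 0" --pt "0 0 0.16 0 0" --pt "0 0 0.15 0 0" --pt "0 0 0.15 0 0" --pt "0 0 0.15 0 0" --pt "0 0 0.15 0 0" --pt "0 0 0 0 0"

```text
clock: 7.55
position: [0.5527, -0.0588, 0.2558]
ee_rot: [-2.22, -2.222, -0.0]
force: [-0.8, -0.4, 1.5]
width: 0.004
gripper_force: 0.0
```

```bash
cat >> h.py <<'E'
def look(c=(.5532,-.0385,.1886)):
    from cell import observe
    s=observe(); print(s["clock"],s["position"].round(4),s["force"].round(2))
    for n,b in (("scene",(265,160,400,290)),):
        p,d=imaging.get_image(n)
        for o in balls(n,p,d,b):
            v=o[2]-np.array(c); r=np.hypot(v[1],v[2])
            if abs(r-.115)<.012 and abs(v[0])<.02: print(n,o[0].round(1),o[1][4],o[2].round(4),r.round(4),np.degrees(np.arctan2(-v[1],v[2])).round(1))
    return p,d
E
python3 -c "
from h import *
look()"
```

```text
7.55 [ 0.5527 -0.0588  0.2558] [-0.8  -0.44  1.52]
scene [284.6 196.5] 77 [ 0.5514 -0.1465  0.2308] 0.1159 68.7
scene [372.1 221.9] 96 [0.5569 0.0723 0.2213] 0.1155 -73.6
scene [351.4 246.8] 70 [0.5571 0.0272 0.0945] 0.1148 -145.1
```

Emit:
apply_moves --pt "0 0 0.16 -0.02 0" --pt "0 0 0.16 -0.02 0" --pt "0 0 0.15 -0.02 0" --pt "0 0 0.15 -0.02 0" --pt "0 0 0.15 -0.06 0" --pt "0 0 0.15 -0.06 0" --pt "0 0 0.14 -0.06 0" --pt "0 0 0.14 -0.06 0" --pt "0 0 0.14 -0.11 0" --pt "0 0 0.14 -0.11 0" --pt "0 0 0.12 -0.11 0" --pt "0 0 0 0 0"

```text
clock: 9.1
position: [0.5521, 0.0362, 0.2161]
ee_rot: [-2.222, -2.22, 0.002]
force: [-0.3, -0.7, -0.9]
width: 0.005
gripper_force: 0.6
```

```bash
python3 -c "
from h import *
look()"
```

```text
9.1 [0.5521 0.0362 0.2161] [-0.26 -0.72 -0.91]
scene [316.4 185.6] 90 [ 0.5538 -0.0643  0.3029] 0.1171 12.7
scene [282.7 203.5] 77 [ 0.5512 -0.1535  0.2004] 0.1156 84.1
scene [360.4 244.6] 76 [0.5574 0.0498 0.115 ] 0.115 -129.8
```

Emit:
apply_moves --pt "0 0 -0.2 0.3 0" --pt "0 0 0 0.7 0" --pt "0 0 0 0.75 0" --pt "0 0 -0.5 0 0" --pt "0 0 -0.6 0 0" --pt "0 0 -0.6 0 0" --pt "0 0 -0.6 0 0" --pt "0 0 0 0 0" --pt "0 0 0 -0.5 0" --pt "0 0 0 -0.57 0" --pt "0 0 0 0 0" --pt "0 0 0 0 0"

```text
clock: 10.65
position: [0.5535, -0.1137, 0.2591]
ee_rot: [2.221, 2.22, 0.002]
force: [0.4, -0.9, 0.8]
width: 0.005
gripper_force: 0.0
```

```bash
python3 -c "
from h import *
look()"
```

```text
10.65 [ 0.5535 -0.1137  0.2591] [ 0.36 -0.87  0.84]
scene [316.4 185.6] 89 [ 0.5537 -0.0643  0.3026] 0.1169 12.8
scene [282.9 203.3] 70 [ 0.5508 -0.1533  0.2007] 0.1155 84.0
scene [367.8 213.7] 91 [0.5575 0.0602 0.2493] 0.1158 -58.4
scene [360.4 244.6] 76 [0.5569 0.0498 0.1143] 0.1154 -130.1
```

Push to about φ=27 (y from -0.114 to -0.012), then measure.

Emit:
apply_moves --pt "0 0 0.17 0 0" --pt "0 0 0.17 0 0" --pt "0 0 0.17 0 0" --pt "0 0 0.17 0 0" --pt "0 0 0.17 -0.03 0" --pt "0 0 0.17 -0.03 0" --pt "0 0 0.17 -0.03 0" --pt "0 0 0.17 -0.03 0" --pt "0 0 0.17 -0.03 0" --pt "0 0 0.17 -0.03 0" --pt "0 0 0 0 0" --pt "0 0 0 0 0"

```text
clock: 12.2
position: [0.5526, -0.0122, 0.2471]
ee_rot: [-2.222, -2.22, 0.0]
force: [0.5, -0.4, 0.6]
width: 0.003
gripper_force: 0.0
```

```bash
python3 -c "
from h import *
look()"
```

```text
12.2 [ 0.5526 -0.0122  0.2471] [ 0.47 -0.45  0.57]
scene [294.4 188.3] 84 [ 0.5525 -0.1189  0.2725] 0.1162 43.8
scene [288.5 219.6] 70 [ 0.5511 -0.1426  0.1373] 0.116 116.2
scene [372.  234.2] 89 [0.5571 0.0756 0.1718] 0.1153 -98.4
```

Emit:
apply_moves --pt "0 0 0.07 -0.02 0" --pt "0 0 0.06 -0.02 0" --pt "0 0 0.06 -0.02 0" --pt "0 0 0.06 0 0" --pt "0 0 0 0 0" --pt "0 0 0 0 0"

```text
clock: 13.0
position: [0.5528, 0.0031, 0.2435]
ee_rot: [-2.222, -2.22, -0.001]
force: [-0.1, 0.1, 0.2]
width: 0.006
gripper_force: 0.0
```

```bash
python3 -c "
from h import *
look()"
```

```text
13.0 [0.5528 0.0031 0.2435] [-0.12  0.12  0.22]
scene [298.8 186.5] 85 [ 0.552  -0.1078  0.2823] 0.1165 36.5
scene [286.2 215.7] 74 [ 0.5512 -0.1477  0.1524] 0.1151 108.3
scene [370.2 237.4] 85 [0.5574 0.0723 0.1569] 0.1152 -106.0
```

About +1.3° from upright, well within tolerance. Back away.

Emit:
apply_moves --pt "0 0 -0.12 0 0" --pt "0 0 0 0.5 0" --pt "0 0 0 0.8 0" --pt "0 0 0 0.8 0" --pt "0 -0.4 0.7 0 0" --pt "0 -0.4 0.8 0 0" --pt "0 -0.4 0.8 0 0" --pt "0 -0.4 0.8 0 0" --pt "0 0 0 0 0" --pt "0 0 0 0 0" --pt "0 0 0 0 0"

```text
clock: 14.42
position: [0.4575, 0.1799, 0.3696]
ee_rot: [2.226, 2.217, 0.0]
force: [-0.4, -0.4, -0.6]
width: 0.006
gripper_force: 0.0
```

```bash
python3 -c "
from h import *
p,d=look(); cv2.imwrite('pics/end.png',cv2.resize(p[150:290,255:405,::-1],None,fx=4,fy=4,interpolation=cv2.INTER_CUBIC))"
```

```text
14.425 [0.4575 0.1799 0.3696] [-0.44 -0.44 -0.65]
scene [298.9 186.4] 90 [ 0.5514 -0.1078  0.282 ] 0.1163 36.6
scene [354.6 200.3] 93 [0.5553 0.0265 0.2844] 0.1158 -34.1
scene [286.  215.6] 63 [ 0.5514 -0.1482  0.153 ] 0.1153 108.0
scene [370.2 237.4] 85 [0.5572 0.0723 0.1567] 0.1153 -106.1
```

View pics/end.png

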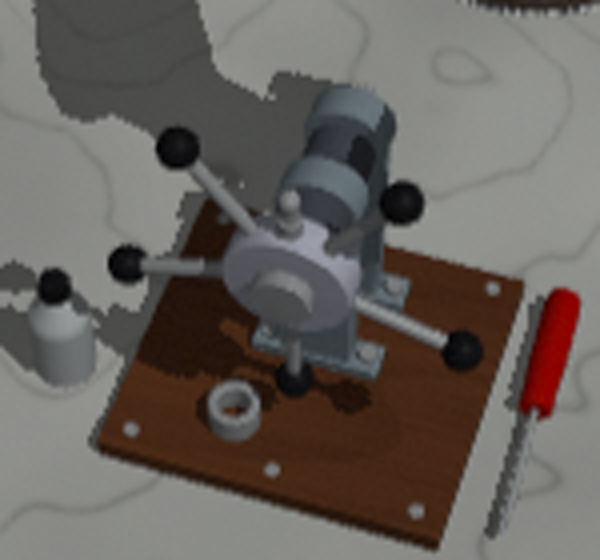

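The nipple stands upright on top of the hub at crop (290,210), midway between the two upper spokes. The unit, bush and oiler look unmoved, and the arm is clear.

```bash
python3 -c "
from cell import arm
print(arm.sign_off())"
```

```text
the job is handed in; nothing more can be done
None
```

The job is handed in: the nipple points up to within about 2° by camera measurement, the wheel was at rest and the arm clear at about 14 s, and the feed unit and the things around it look unmoved; no verdict came back at sign-off.

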